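Turn in the pan handles and load the parts pans

TASK

Get the cold two-plate hotplate ready for cleaning parts. First swing both pan handles in from the front edge, leaving the pans standing on their plates, until each handle lies along the length of the hotplate and points straight away from the other pan; only then drop every bolt into the wide low pan and every spark plug into the narrow deep pan. Do not tip a pan over, and leave the padlock and the wood block where they are.

Things in the scene. Friction and masses are not known exactly. Their poses are not given: they have to be found in the camera images.
- hotplate: fixed steel hotplate, 140 mm deep (its x), 320 mm long (its y), 28 mm high, two black dials on its front (-x, facing the robot). Origin: centre of its underside on the bench; z up. Two plates: round recesses 118 mm wide, 5 mm deep (floor 23 mm above the bench), centred at y = +85 mm (saucepan) and -85 mm (skillet), x = 0.
- saucepan: the narrow deep pan, loose, 0.7 kg: steel, 124 mm wide at the rim (116 inside), 60 mm high; foot 114 mm wide, with 2 mm play all round in its recess, free to turn. Origin: centre of its underside; z up. Handle along its -x, 51 mm up: black grip 18 wide, 13 high, 78 to 150 mm from the pan's axis; it passes above the skillet's rim and handle.
- saucepan_grip (a point): middle of the saucepan's black grip: 110 mm from the pan's axis along its -x, 51 mm above its underside, axes as the pan
- saucepan_tip (a point): outer end of the saucepan's handle, 150 mm from the pan's axis, axes as the pan
- skillet: the wide low pan, loose, 0.8 kg: steel, sloping sides, 156 mm wide at the rim (118 inside at the bottom), 36 mm high; foot 114 mm wide, with 2 mm play all round in its recess, free to turn. Origin: centre of its underside; z up. Handle along its -x, 27 mm up: black grip 18 wide, 13 high, 90 to 160 mm from the pan's axis. The saucepan's handle may lie above it.
- skillet_grip (a point): middle of the skillet's black grip: 120 mm from the pan's axis along its -x, 27 mm above its underside, axes as the pan
- skillet_tip (a point): outer end of the skillet's handle, 160 mm from the pan's axis, axes as the pan
- bolt1: steel hex bolt with nut, 88 mm long, 21 mm wide, 19 mm high, lying along its own y. Origin: middle of its length, on its underside (its axis is 9 mm above the origin along its z, about 11 mm above the bench); the shank there is 12 mm thick, the head is at +y (y 36 to 44 mm), the nut at y -30 to -19 mm. May be absent.
- bolt2: a second bolt like bolt1; may be absent
- bolt3: a third bolt like bolt1; may be absent
- plug1: spark plug, 66 mm long, 21 wide, 22 high, lying along its own y. Origin: middle of its length, on its underside; axis about 10 mm above. Thick hexagonal part from y = -2 to +33 mm (grip it near y = +10 mm), thin white part 10 mm thick towards -y. May be absent.
- plug2: a second spark plug like plug1; may be absent
- padlock: bystander: brass padlock 75 x 45 x 20 mm lying on the bench; origin under its centre
- wood_block: bystander: plain wood block 45 x 120 x 40 mm lying on the bench; origin under its centre
- stop_left: fixed wooden batten at the left end of the work area, 270 mm long (its x), 30 mm wide, 24 mm high; origin under its centre. Parts knocked left come to rest against it.
- stop_right: the same kind of batten at the right end of the work area

How it is judged:
By the outcome, as a careful person would: the job done as asked, in the order asked, and still so for the second after the job is handed in, with the robot touching nothing.
Of bolt1, bolt2, bolt3, plug1, plug2 only 4 to 5 are there at a start; the rules pass over those that are not, and their reading is None.
At some moment in a run one of bolt1, bolt2, bolt3, plug1, plug2 may be knocked a few centimetres aside while the robot is not near it.
Once in a run the grip may slacken for a moment while it holds something.
It also fails if it takes over 210 s, if anything falls off the work surface, if the arm or the gripper's body presses on something with over 40 N, if the wrist force passes 120 N, or if a joint passes its speed limit or range.

ROBOT

A 6-joint arm with a two-finger parallel gripper is mounted at the origin on a cart in front of the work surface, level with it; the furniture and walls round the work are solid. World frame = base frame: x ahead of the robot, y to its left, z up, the work surface at z = 0. Lengths are in m, angles in rad, forces in N, time in s.
With the tool pointing down it reaches from about 0.35 to 0.85 m from the base axis. Payload 8.1 kg.
Tool frame: the origin (TCP) lies at the very end of the fingers, on their centre line; the grasp point (between the pads) lies 19 mm behind it; z points along the fingers, y is the line along which they close (so a half turn about z gives the same grasp; the last joint's range is limited). The gripper opens to 93 mm and grips with 3 to 60 N. Pads are 15 mm wide; open, the fingers measure 128 mm over their backs; the gripper's body (75 mm by 188 mm) begins 65 mm behind the grasp point.
Start: joints at [1.121, 0.13, 1.488, -0, 1.523, -0.085], TCP at [0.214, 0.561, 0.219] pointing down, gripper open.
Joint ranges: [-2.96, 2.96], [-0.89, 2.26], [0.02, 2.5], [-1.34, 4.48], [0, 2.73], [-2.66, 2.66]. Speed limits (rad/s): [2.39, 2.39, 2.79, 3.14, 3.14, 3.14].

INTERFACE

Orientations are given as a rotation vector (axis times angle).
In Python, from plant import robot gives the robot as it stands. The module is installed in compiled form; this text tells all that it offers.
- The arm moves only by the tool play_rows, never from a script. Its argument "increments" is text: rows parted by semicolons, each of 5 numbers parted by spaces: the shift along the tool's x, y, z in mm, then the turn about the tool's z in degrees, then the closure, from -1 (fully open) to 1 (shut). In form: dx dy dz yaw claw; .... A call has 1 to 20 rows; each row is the pose to reach, as a shift and turn from the pose commanded when the call began, along the tool's axes at that moment; what a row does not reach only later rows make up. A row lasts 1/10 s, in which the tool goes at most 50 mm and 8.59 degrees, less where a joint would pass 70% of its speed; a pose out of reach is approached as far as the arm can. A call with a gripper value outside its range is refused whole. The fingers move at their own pace and stop on an object; "force" is the grip in N (left out, the last holds). Time passes only in rows, so rows that repeat a pose let the fingers close. It gives the time, the measured TCP pose, the force, the opening and the grip force at its end, in the units of the state.
- robot.read_state(): the state, without advancing time (a new reading comes with each control period).
- robot.read_camera(name): name is "scene" or "top" or "wrist"; returns the picture (480x640x3 uint8, blue, green, red); there is no depth.
- robot.calibration(name): a dict with "vertical_fov" (degrees; the focal length in pixels is half the picture's height over the tangent of half this angle, whatever the lens; pixels are square), "cx", "cy" (the principal point, pixels), "rvec" (rotation vector, rad) and "tvec" (3), from world to camera coordinates, as OpenCV has them. Camera axes: x right, y down, z forward; pixel columns grow to the right and rows downward; lengths in m; the calibration is good to about 2 mm. A picture is of the moment at which its call begins: read the wrist's pose just before it. calibration takes no time and is no camera call; for the wrist camera it gives the pose at the moment of the call.
- robot.close_job(): hands the job in; it is judged then, once.
Trained networks look in the newest picture that a camera, given by its name, has taken for a name from the list of things; names that differ only in an ending like _2 or _b are one class to them, and where a whole thing is asked for, a point or a joint stands for the part that bears it (a point fixed in the world has none). Each returns a list of dicts, best first, with "conf" (0 to 1); they miss things now and then, are a little off and sometimes report something else, mostly with a low value. They report only what shows in the picture. A call takes as long as a camera call.
- robot.recognise(camera, query): "centre" ([x, y, z] in m, in world coordinates, good to about 4 mm: the middle of the surface that is visible of it).
- robot.regions_of(camera, query): "pixels" (480x640 bool, what is visible of it).
- robot.landmark_of(camera, query): "centre" ([x, y, z] in m, in world coordinates, good to about 4 mm: a listed point, or the origin of a listed thing).
The state is a dict: "t": time; "q": joint angles; "dq": joint speeds; "joint_torque": joint torques, N m; "tool_pos": TCP position; "orientation": TCP orientation; "force": force on the tool from outside, world axes, zero at the start; "wrist_torque": the same for the moment, N m; "opening": finger opening in m; "gripper_force": force on a finger pad.
Only numpy, scipy, OpenCV 4.12 (cv2) and the standard library are available. Lean on these libraries where they do the work, as an engineer would, in place of code of your own. Each camera call takes 0.05 s, during which the arm holds its last target. There are 200 camera calls.

## Working session

There is one attempt and no reset: what is moved stays moved. The work goes in short steps, Python scripts to look and compute and a tool call to move; the robot and the scene stay as the last step left them, time stands still between calls to the robot, and variables do not carry over. Pictures are saved under pics/ and viewed, at most 14 in all, crops included, and the job is handed in when it is done.

Besides the shell and the picture viewer there is one more tool, called by a JSON object that holds its "fn" and its "kwargs", one argument or row to a line. play_rows: Moves the arm, as the interface text tells. Its arguments: {"type":"object","properties":{"increments":{"type":"string"},"force":{"type":"number"}},"required":["increments"]}

```bash
ls; mkdir -p pics
cat > h.py <<'E'
from plant import robot
import numpy as np, cv2
from scipy.spatial.transform import Rotation as R
def snap(cam,name):
    im=robot.read_camera(cam); cv2.imwrite('pics/'+name,im); return im
def lm(cam,qs):
    for q in qs:
        try:
            r=robot.landmark_of(cam,q); print(cam,q,[(np.round(np.array(d['centre'])*1000).astype(int).tolist(),round(d['conf'],2)) for d in r[:4]])
        except Exception as e: print(q,e)
def rec(cam,qs):
    for q in qs:
        r=robot.recognise(cam,q); print('rec',cam,q,[(np.round(np.array(d['centre'])*1000).astype(int).tolist(),round(d['conf'],2)) for d in r[:4]])
def st():
    s=robot.read_state(); print('t',s['t'],'pos',np.round(s['tool_pos'],4),'R',np.round(R.from_rotvec(s['orientation']).as_matrix(),3).tolist(),'F',np.round(s['force'],1),'op',s['opening'],s['gripper_force']); return s
def proj(cam,P):
    c=robot.calibration(cam); f=240/np.tan(np.radians(c['vertical_fov'])/2)
    K=np.array([[f,0,c['cx']],[0,f,c['cy']],[0,0,1]]); 
    return cv2.projectPoints(np.array(P,float).reshape(-1,1,3),np.array(c['rvec']),np.array(c['tvec']),K,None)[0].reshape(-1,2)
def ray(cam,uv,z):
    c=robot.calibration(cam); f=240/np.tan(np.radians(c['vertical_fov'])/2)
    M=R.from_rotvec(c['rvec']).as_matrix(); C=-M.T@np.array(c['tvec'])
    d=M.T@np.array([(uv[0]-c['cx'])/f,(uv[1]-c['cy'])/f,1]); return C+d*(z-C[2])/d[2]
def axis(cam,q,z):
    "long axis of each region, projected to the plane z"
    for d in robot.regions_of(cam,q)[:4]:
        m=d['pixels']; ys,xs=np.nonzero(m)
        if len(xs)<20: continue
        P=np.array([ray(cam,(x,y),z)[:2] for x,y in list(zip(xs,ys))[::max(1,len(xs)//400)]])
        c=P.mean(0); w,v=np.linalg.eigh(np.cov((P-c).T)); a=v[:,1]; t=(P-c)@a
        print('axis',q,'conf',round(d['conf'],2),'c',np.round(c*1000),'mid',np.round((c+a*(t.min()+t.max())/2)*1000),'deg',round(np.degrees(np.arctan2(a[1],a[0])),1),'len',round(np.ptp(t)*1000),'px',len(xs),'pxc',xs.mean().round(),ys.mean().round())
E
python3 - <<'E'
from h import *
st(); snap('top','top0.png'); snap('scene','sc0.png')
lm('top',['hotplate','saucepan','saucepan_grip','saucepan_tip','skillet','skillet_grip','skillet_tip','bolt1','plug1','padlock','wood_block','stop_left','stop_right'])
axis('top','bolt1',.01);axis('top','plug1',.01)
E
```

```text
pics
t 0.0 pos [0.2138 0.56   0.2176] R [[-0.934, 0.357, -0.001], [0.357, 0.934, -0.002], [0.0, -0.002, -1.0]] F [-0.4  0.6  0.2] op 0.09310459399927293 0.0
top hotplate [([516, -97, 3], 0.94)]
top saucepan [([514, -8, 22], 0.7)]
top saucepan_grip [([520, -184, 22], 0.6), ([438, -91, 74], 0.58)]
top saucepan_tip [([410, -120, 72], 0.91)]
top skillet [([523, -185, 22], 0.73)]
top skillet_grip [([411, -138, 46], 0.66)]
top skillet_tip [([371, -119, 48], 0.65)]
top bolt1 [([404, 177, 1], 0.61), ([400, -398, 0], 0.54), ([573, -432, 0], 0.48)]
top plug1 [([478, -453, 5], 0.5)]
top padlock [([379, -18, 2], 0.6)]
top wood_block [([540, -592, 4], 0.9), ([522, -184, 24], 0.47)]
top stop_left [([393, 237, -2], 0.97)]
top stop_right [([490, -532, 1], 0.81)]
axis bolt1 conf 0.73 c [ 568. -434.] mid [ 571. -434.] deg -178.0 len 86 px 156 pxc 412.0 192.0
axis bolt1 conf 0.68 c [402. 175.] mid [404. 176.] deg -169.6 len 88 px 156 pxc 189.0 253.0
axis bolt1 conf 0.56 c [ 398. -395.] mid [ 399. -395.] deg -173.7 len 83 px 126 pxc 399.0 254.0
axis plug1 conf 0.46 c [ 478. -454.] mid [ 478. -454.] deg -178.5 len 55 px 114 pxc 420.0 225.0
```

View pics/top0.png

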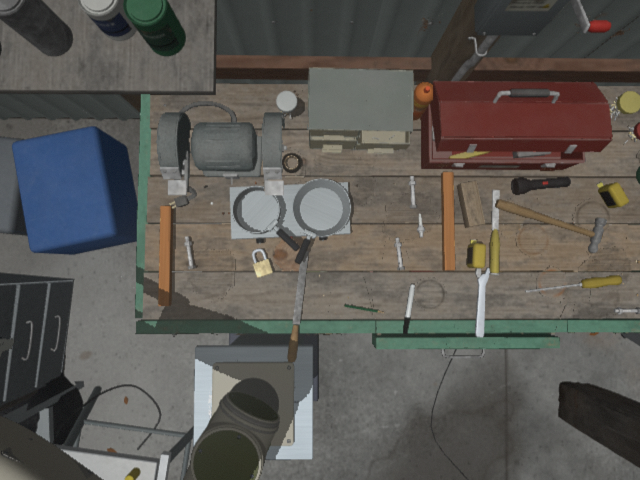

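View pics/sc0.png

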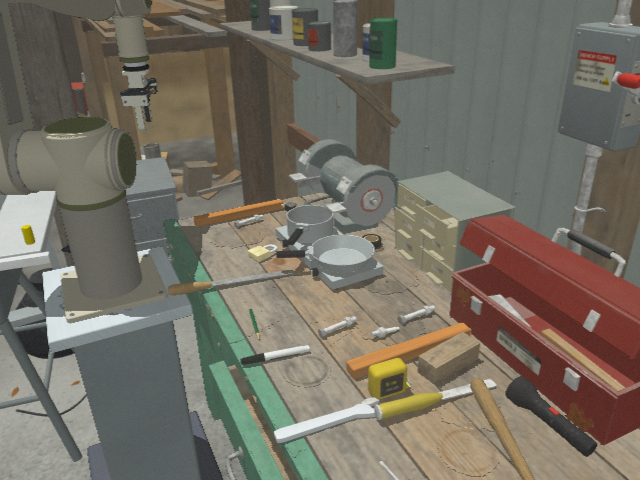

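The top view shows the hotplate at about px (290,208). The saucepan is at (257,210) with its handle running down and right over the skillet's handle, and the skillet is at (322,207). Bolts are at (189,253), (399,254) and (412,192), a plug is at (420,225), the padlock is at (262,262), and the grinder stands behind the plate. The saucepan handle has to move first.

```bash
cat >> h.py <<'E'
def rows(wps,start=None):
    "wps: [x,y,z mm, psi deg, claw]; psi = world angle of tool y. Prints rows relative to present pose"
    s=robot.read_state(); p0=np.array(s['tool_pos'])*1000; M=R.from_rotvec(s['orientation']).as_matrix()
    psi0=np.degrees(np.arctan2(M[1,1],M[0,1])); out=[]
    for x,y,z,psi,c in wps:
        d=M.T@(np.array([x,y,z])-p0); yaw=-((psi-psi0+180)%360-180)
        out.append('%d %d %d %d %g'%(*np.round(d),round(yaw),c))
    print('psi0',round(psi0,1),'p0',np.round(p0)); print('; '.join(out))
def arc(c,r,off,z,a0,a1,n,claw,psioff,flip=0):
    "finger centre at radius r along handle angle a, off sideways (positive = ccw side)"
    W=[]
    for a in np.linspace(a0,a1,n):
        t=np.radians(a); u=np.array([np.cos(t),np.sin(t)]); v=np.array([-u[1],u[0]])
        p=np.array(c)+r*u+off*v; W.append([p[0],p[1],z,a+psioff,claw])
    return W
E
python3 - <<'E'
from h import *
rows([[440,-100,260,47,1]])
E
```

```text
psi0 69.1 p0 [214. 561. 219.]
-447 -536 -41 22 1
```

{"fn": "play_rows", "kwargs": {
  "increments": "-447 -536 -41 22 1;-447 -536 -41 22 1;-447 -536 -41 22 1;-447 -536 -41 22 1;-447 -536 -41 22 1;-447 -536 -41 22 1;-447 -536 -41 22 1;-447 -536 -41 22 1;-447 -536 -41 22 1;-447 -536 -41 22 1;-447 -536 -41 22 1;-447 -536 -41 22 1;-447 -536 -41 22 1;-447 -536 -41 22 1;-447 -536 -41 22 1;-447 -536 -41 22 1;-447 -536 -41 22 1;-447 -536 -41 22 1"
}}

```text
t: 2.65
tool_pos: [0.4403, -0.0984, 0.2597]
orientation: [1.146, 2.925, 0.0]
force: [-0.2, 0.3, -0.1]
opening: 0.0005
gripper_force: 0.0
```

Run:
```python
from h import *
st(); snap('wrist','w0.png')
lm('wrist',['hotplate','saucepan','saucepan_grip','saucepan_tip','skillet','skillet_grip','skillet_tip'])
snap('top','top1.png')
lm('top',['hotplate','saucepan','saucepan_grip','saucepan_tip','skillet','skillet_grip','skillet_tip'])
```

```text
t 2.65 pos [ 0.4403 -0.0984  0.2597] R [[-0.734, 0.679, 0.0], [0.679, 0.734, 0.0], [-0.0, 0.0, -1.0]] F [-0.2  0.3 -0.1] op 0.000508788771905587 0.0
wrist hotplate [([517, -95, 4], 0.63), ([411, -120, 73], 0.15)]
wrist saucepan [([513, -12, 22], 0.67), ([520, -181, 19], 0.48)]
wrist saucepan_grip [([440, -91, 75], 0.75)]
wrist saucepan_tip [([410, -120, 73], 0.77)]
wrist skillet [([520, -184, 26], 0.56), ([412, -122, 72], 0.53)]
wrist skillet_grip [([412, -137, 49], 0.82), ([381, -21, -1], 0.32)]
wrist skillet_tip [([374, -118, 52], 0.97)]
top hotplate [([523, -184, 21], 0.51)]
top saucepan []
top saucepan_grip [([572, -437, 1], 0.51)]
top saucepan_tip [([481, -455, -1], 0.73)]
top skillet [([520, -185, 23], 0.8)]
top skillet_grip []
top skillet_tip []
```

View pics/w0.png

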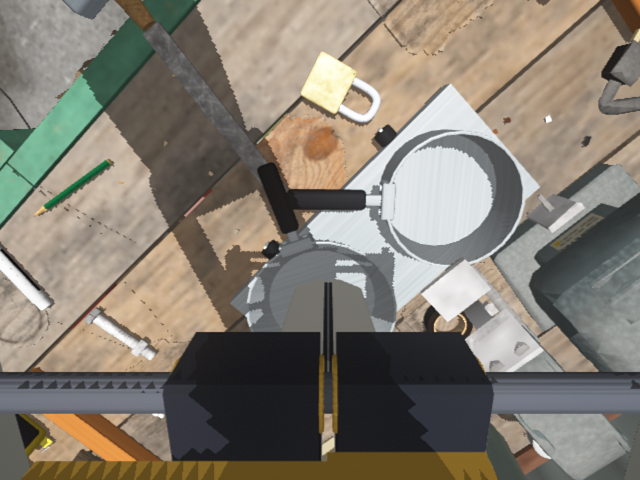

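The wrist view shows the saucepan handle (px 290–365, 200) lying just above the skillet handle (280,200), with a free triangle between the pans. I'll push the saucepan handle clockwise with closed fingers.

Run:
```python
from h import *
c=(513,-12)
W=arc(c,105,36,120,227,227,1,1,-180)+arc(c,105,36,64,227,227,1,1,-180)*2+arc(c,105,20,64,226,226,1,1,-180)+arc(c,105,17,64,222,162,11,1,-180)
rows(W)
```

```text
psi0 47.1 p0 [ 440. -100.  260.]
-29 9 140 0 1; -29 9 196 0 1; -29 9 196 0 1; -11 8 196 1 1; -1 8 196 5 1; 10 7 196 11 1; 21 8 196 17 1; 32 10 196 23 1; 43 14 196 29 1; 53 18 196 35 1; 63 23 196 41 1; 72 30 196 47 1; 80 37 196 53 1; 88 45 196 59 1; 95 54 196 65 1
```

{"fn": "play_rows", "kwargs": {
  "increments": "-29 9 100 0 1;-29 9 140 0 1;-29 9 140 0 1;-29 9 196 0 1;-29 9 196 0 1;-29 9 196 0 1;-11 8 196 1 1; -1 8 196 5 1; 10 7 196 11 1; 21 8 196 17 1; 32 10 196 23 1; 43 14 196 29 1; 53 18 196 35 1; 63 23 196 41 1; 72 30 196 47 1; 80 37 196 53 1; 88 45 196 59 1; 95 54 196 65 1;95 54 196 65 1"
}}

```text
t: 5.35
tool_pos: [0.4101, 0.0051, 0.0672]
orientation: [2.537, 1.846, 0.007]
force: [0.3, 0.2, -0.6]
opening: 0.0004
gripper_force: 0.0
```

Run:
```python
from h import *
c=(513,-12)
st()
robot.read_camera('scene'); lm('scene',['saucepan_tip','saucepan'])
rows(arc(c,105,17,64,156,93,12,1,-180))
```

```text
t 5.35 pos [0.4101 0.0051 0.0672] R [[0.308, 0.951, 0.006], [0.951, -0.308, -0.0], [0.001, 0.006, -1.0]] F [ 0.3  0.2 -0.6] op 0.00043202475217043123 0.0
scene saucepan_tip [([368, 35, 79], 0.72)]
scene saucepan [([511, -6, 22], 0.7), ([488, -528, -4], 0.56)]
psi0 -17.7 p0 [409.   4.  66.]
11 -2 2 6 1; 21 -2 2 12 1; 32 -1 2 18 1; 42 1 2 23 1; 53 4 2 29 1; 62 8 2 35 1; 72 13 2 41 1; 81 19 2 46 1; 89 26 2 52 1; 96 34 2 58 1; 103 42 2 64 1; 108 51 2 69 1
```

{"fn": "play_rows", "kwargs": {
  "increments": "11 -2 0 6 1; 21 -2 0 12 1; 32 -1 0 18 1; 42 1 0 23 1; 53 4 0 29 1; 62 8 0 35 1; 72 13 0 41 1; 81 19 0 46 1; 89 26 0 52 1; 96 34 0 58 1; 103 42 0 64 1; 108 51 0 69 1;108 51 0 69 1"
}}

```text
t: 6.8
tool_pos: [0.4907, 0.0913, 0.0644]
orientation: [-3.14, -0.085, -0.002]
force: [-0.8, -0.7, -0.8]
opening: 0.0007
gripper_force: 0.0
```

Run:
```python
from h import *
st()
for cam in ('scene','top'):
    robot.read_camera(cam); lm(cam,['saucepan_tip','saucepan','saucepan_grip'])
# next: back off, rise, go to skillet handle cw side
c=(521,-183)
rows([[460,92,66,-88,1],[440,92,150,-88,1],]+arc(c,115,-40,150,156,156,1,1,-180)+arc(c,115,-40,40,156,156,1,1,-180))
```

```text
t 6.8 pos [0.4907 0.0913 0.0644] R [[0.999, 0.054, 0.001], [0.054, -0.999, 0.0], [0.001, 0.0, -1.0]] F [-0.8 -0.7 -0.8] op 0.000734582816031561 0.0
scene saucepan_tip [([501, 138, 79], 0.93), ([376, -17, 5], 0.66)]
scene saucepan [([514, -8, 23], 0.81)]
scene saucepan_grip [([509, 99, 74], 0.81)]
top saucepan_tip [([539, -595, 2], 0.7)]
top saucepan [([516, -6, 19], 0.95)]
top saucepan_grip [([509, 100, 74], 0.67)]
psi0 -86.9 p0 [489.  92.  64.]
-29 -2 -2 1 1; -49 -3 -86 1 1; -67 188 -86 -63 1; -67 188 24 -63 1
```

{"fn": "play_rows", "kwargs": {
  "increments": "-29 -2 -2 1 1;-29 -2 -2 1 1; -49 -3 -50 1 1;-49 -3 -86 1 1; -67 188 -86 -63 1; -67 188 -86 -63 1; -67 188 -86 -63 1; -67 188 -86 -63 1; -67 188 -86 -63 1; -67 188 -86 -63 1; -67 188 -86 -63 1; -67 188 -86 -63 1; -67 188 -50 -63 1; -67 188 -10 -63 1; -67 188 24 -63 1; -67 188 24 -63 1"
}}

```text
t: 8.8
tool_pos: [0.4288, -0.0985, 0.0352]
orientation: [-2.627, -1.71, 0.008]
force: [-1.3, 0.2, 0.2]
opening: 0.0003
gripper_force: 0.0
```

Run:
```python
from h import *
st(); c=(521,-183)
rows(arc(c,120,-25,40,156,156,1,1,-180)+arc(c,120,-18,40,160,272.5,19,1,-180))
```

```text
t 8.8 pos [ 0.4288 -0.0985  0.0352] R [[0.405, 0.914, -0.008], [0.914, -0.405, 0.003], [-0.001, -0.008, -1.0]] F [-1.3  0.2  0.2] op 0.0003321275568383137 0.0
psi0 -23.9 p0 [429. -98.  35.]
-15 -1 -5 0 1; -30 -2 -5 -4 1; -43 -3 -5 -10 1; -57 -2 -5 -16 1; -70 1 -5 -23 1; -82 5 -5 -29 1; -94 10 -5 -35 1; -106 17 -5 -41 1; -117 24 -5 -48 1; -126 33 -5 -54 1; -135 43 -5 -60 1; -143 54 -5 -66 1; -149 65 -5 -73 1; -154 78 -5 -79 1; -158 90 -5 -85 1; -160 103 -6 -91 1; -161 117 -6 -98 1; -161 130 -6 -104 1; -159 143 -6 -110 1; -156 156 -6 -116 1
```

{"fn": "play_rows", "kwargs": {
  "increments": "-15 -1 -5 0 1; -30 -2 -5 -4 1; -43 -3 -5 -10 1; -57 -2 -5 -16 1; -70 1 -5 -23 1; -82 5 -5 -29 1; -94 10 -5 -35 1; -106 17 -5 -41 1; -117 24 -5 -48 1; -126 33 -5 -54 1; -135 43 -5 -60 1; -143 54 -5 -66 1; -149 65 -5 -73 1; -154 78 -5 -79 1; -158 90 -5 -85 1; -160 103 -6 -91 1; -161 117 -6 -98 1; -161 130 -6 -104 1; -159 143 -6 -110 1; -156 156 -6 -116 1"
}}

```text
t: 10.8
tool_pos: [0.5129, -0.3061, 0.0477]
orientation: [-0.065, 3.141, -0.001]
force: [-3.1, 1.5, 0.3]
opening: 0.0005
gripper_force: 1.2
```

Run:
```python
from h import *
st()
for cam in ('scene','top'):
    snap(cam,cam+'2.png'); lm(cam,['skillet_tip','skillet','skillet_grip'])
rows([[470,-300,50,92,1],[470,-300,200,92,1],[430,-350,300,90,-1]])
```

```text
t 10.8 pos [ 0.5129 -0.3061  0.0477] R [[-0.999, -0.041, 0.0], [-0.041, 0.999, -0.0], [-0.0, -0.0, -1.0]] F [-3.1  1.5  0.3] op 0.0005392653358477929 1.2109703540772898
scene skillet_tip [([534, -337, 52], 0.94)]
scene skillet [([521, -181, 20], 0.73)]
scene skillet_grip [([531, -300, 51], 0.87), ([517, -186, 24], 0.21)]
top skillet_tip []
top skillet [([520, -186, 21], 0.87), ([540, -593, 5], 0.73), ([398, -395, 3], 0.24)]
top skillet_grip [([536, -304, 47], 0.56), ([521, -186, 21], 0.4)]
psi0 92.0 p0 [ 512. -306.   46.]
41 7 -4 0 1; 41 7 -154 0 1; 83 -42 -254 2 -1
```

{"fn": "play_rows", "kwargs": {
  "increments": "41 7 -4 0 1;41 7 -4 0 1; 41 7 -50 0 -1;41 7 -100 0 -1; 41 7 -154 0 -1;0 -60 -200 0 -1;-60 -114 -254 0 -1;-60 -114 -254 0 -1;-60 -114 -254 0 -1;-60 -114 -254 0 -1;-60 -114 -254 0 -1;-60 -114 -254 0 -1"
}}

```text
t: 12.4
tool_pos: [0.5753, -0.4163, 0.2986]
orientation: [0.057, -3.14, -0.002]
force: [-1.1, 0.1, 0.7]
opening: 0.0757
gripper_force: 0.0
```

Run:
```python
from h import *
st(); snap('wrist','w1.png')
lm('wrist',['bolt1','plug1','skillet_tip','skillet_grip','skillet','hotplate'])
axis('wrist','bolt1',.01);axis('wrist','plug1',.01)
snap('top','top3.png')
lm('top',['bolt1','plug1','skillet_tip','skillet','saucepan','saucepan_tip','hotplate'])
axis('top','bolt1',.01);axis('top','plug1',.01)
```

```text
t 12.4 pos [ 0.5753 -0.4163  0.2986] R [[-0.999, -0.036, -0.001], [-0.036, 0.999, 0.001], [0.001, 0.001, -1.0]] F [-1.1  0.1  0.7] op 0.07565632930185104 0.0
wrist bolt1 [([566, -434, -2], 0.94), ([405, -395, 3], 0.62)]
wrist plug1 [([476, -451, -1], 0.72)]
wrist skillet_tip [([540, -342, 47], 0.73), ([523, -183, 22], 0.39)]
wrist skillet_grip [([537, -306, 48], 0.62)]
wrist skillet [([523, -184, 25], 0.85)]
wrist hotplate [([487, -531, 0], 0.15)]
axis bolt1 conf 0.8 c [ 570. -436.] mid [ 572. -436.] deg -176.9 len 90 px 918 pxc 312.0 180.0
axis bolt1 conf 0.68 c [ 415. -394.] mid [ 414. -395.] deg -174.2 len 61 px 748 pxc 355.0 33.0
axis plug1 conf 0.62 c [ 473. -456.] mid [ 479. -456.] deg -177.5 len 64 px 660 pxc 295.0 90.0
top bolt1 [([403, 175, 0], 0.74), ([572, -436, 0], 0.46), ([534, -306, 44], 0.3)]
top plug1 []
top skillet_tip []
top skillet [([519, -186, 24], 0.93)]
top saucepan [([516, -6, 20], 0.81), ([519, -99, 0], 0.18)]
top saucepan_tip [([508, 140, 73], 0.75), ([516, -5, 20], 0.65), ([407, 177, -1], 0.53)]
top hotplate [([518, -96, 1], 0.74), ([516, -7, 21], 0.61)]
axis bolt1 conf 0.63 c [403. 175.] mid [404. 175.] deg -170.3 len 89 px 202 pxc 189.0 253.0
axis bolt1 conf 0.59 c [ 565. -434.] mid [ 567. -434.] deg -178.1 len 84 px 160 pxc 413.0 194.0
axis bolt1 conf 0.51 c [ 517. -530.] mid [ 492. -530.] deg -179.5 len 268 px 763 pxc 447.0 211.0
axis plug1 conf 0.65 c [ 528. -186.] mid [ 528. -193.] deg 93.7 len 177 px 2659 pxc 323.0 207.0
```

View pics/w1.png

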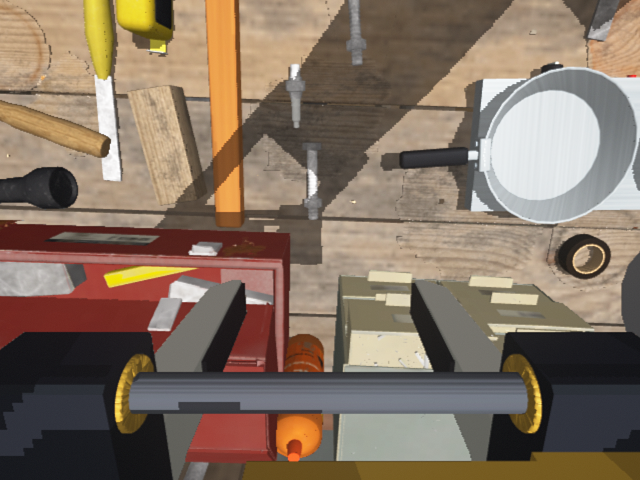

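Run:
```python
import cv2
a=cv2.imread('pics/top3.png')
cv2.imwrite('pics/top3c.png',cv2.resize(a[160:300,140:480],None,fx=2.3,fy=2.3,interpolation=cv2.INTER_CUBIC))
```

```text
(no output)
```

View pics/top3c.png

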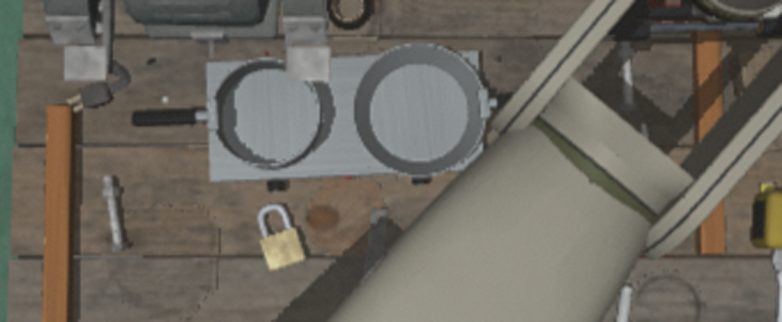

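The wrist view shows one plug at (296,95), bolts at (312,180) and (357,30), and the skillet handle from (400,160) to (470,155). I'll check the handle angle against the hotplate edges before grasping anything.

Run:
```python
from h import *
im=cv2.imread('pics/w1.png'); g=im.max(2)
m=np.zeros_like(g); m[130:180,398:468]=(g[130:180,398:468]<45)
ys,xs=np.nonzero(m); P=np.array([ray('wrist',(x,y),.05)[:2] for x,y in zip(xs,ys)]); c=P.mean(0); w,v=np.linalg.eigh(np.cov((P-c).T)); print('handle',len(xs),c*1000,np.degrees(np.arctan2(*v[::-1,1])), 'from pan axis',np.degrees(np.arctan2(*(c-[.521,-.183])[::-1])))
a=ray('wrist',(484,80),.028);b=ray('wrist',(472,209),.028); print('end edge',a,b,np.degrees(np.arctan2(*(a-b)[1::-1])))
e=ray('wrist',(483,80),.028);f=ray('wrist',(560,79),.028);print(np.degrees(np.arctan2(*(e-f)[1::-1])))
# top camera edges, crop coords -> full
tp=lambda u,v:(140+u/2.3,160+v/2.3)
for p,q in (((210,180),(420,168+3)),((210,62),(480,52))):
    A=ray('top',tp(*p),.028);B=ray('top',tp(*q),.028);print(A[:2],B[:2],np.degrees(np.arctan2(*(B-A)[1::-1])))
h0=ray('top',tp(135,118),.074);h1=ray('top',tp(200,116),.074);print('sauce handle',h0[:2],np.degrees(np.arctan2(*(h0-h1)[1::-1])),np.degrees(np.arctan2(*(h0[:2]-[.513,-.012])[::-1])))
```

```text
handle 244 [ 536.33798064 -314.63224841] 95.93259566235795 from pan axis -83.3537835863438
end edge [ 0.45687077 -0.25970679  0.028     ] [ 0.59371804 -0.25253496  0.028     ] -177.00001086177826
-87.20066250589838
[0.4406541  0.05862948] [ 0.45128596 -0.18613803] -87.5128328129688
[0.57939228 0.06027243] [ 0.59204793 -0.25703352] -87.715987319962
sauce handle [0.50779762 0.13559329] 91.8615523417802 92.01873130748196
```

Run:
```python
from h import *
for z in (0,.1,.15): print(ray('wrist',(370,272),z)[:2], ray('wrist',(250,232),z)[:2])
rows([[572,-325,150,93,1],[572,-325,48,93,1],[546,-325,48,93,1],[572,-325,48,93,1],[572,-325,180,93,1]])
```

```text
[ 0.68643532 -0.35944985] [ 0.63891071 -0.51049925]
[ 0.6453493  -0.37248854] [ 0.60801298 -0.49115609]
[ 0.62480629 -0.37900788] [ 0.59256412 -0.48148451]
psi0 92.1 p0 [ 576. -417.  300.]
1 92 150 -1 1; 1 92 252 -1 1; 27 93 252 -1 1; 1 92 252 -1 1; 1 92 120 -1 1
```

{"fn": "play_rows", "kwargs": {
  "increments": "1 92 100 -1 1;1 92 150 -1 1;1 92 150 -1 1;1 92 200 -1 1;1 92 235 -1 1;1 92 252 -1 1;1 92 252 -1 1;10 92 252 -1 1;16 92 252 -1 1;20 92 252 -1 1;24 93 252 -1 1;27 93 252 -1 1;27 93 252 -1 1;27 93 252 -1 1"
}}

```text
t: 14.75
tool_pos: [0.5457, -0.3253, 0.0478]
orientation: [-0.085, 3.14, 0.0]
force: [0.7, 0.2, 0.1]
opening: 0.0003
gripper_force: 0.3
```

Run:
```python
from h import *
s=st(); robot.read_camera('scene'); lm('scene',['skillet_tip','skillet_grip','skillet','saucepan','saucepan_tip'])
rows([[572,-325,48,93,-1],[572,-325,180,93,-1],[572,-434,180,93,-1],[572,-434,100,92,-.2]])
```

```text
t 14.75 pos [ 0.5457 -0.3253  0.0478] R [[-0.999, -0.054, 0.0], [-0.054, 0.999, 0.0], [-0.0, 0.0, -1.0]] F [0.7 0.2 0.1] op 0.00033774467708221653 0.2679079491645098
scene skillet_tip [([530, -342, 51], 0.71)]
scene skillet_grip [([528, -301, 50], 0.95), ([514, -96, -1], 0.71), ([514, -6, 24], 0.69), ([563, -441, -3], 0.49)]
scene skillet [([515, -186, 22], 0.88), ([376, -19, 2], 0.4)]
scene saucepan [([514, -8, 25], 0.66), ([371, -20, 1], 0.63)]
scene saucepan_tip [([529, -340, 50], 0.73), ([504, 138, 72], 0.71), ([528, -300, 57], 0.21)]
psi0 93.1 p0 [ 546. -325.   47.]
-26 -1 -1 0 -1; -26 -1 -133 0 -1; -20 -110 -133 0 -1; -20 -110 -53 1 -0.2
```

{"fn": "play_rows", "kwargs": {
  "increments": "-26 -1 -1 0 -1; -26 -1 -50 0 -1;-26 -1 -100 0 -1;-26 -1 -133 0 -0.2;-20 -50 -143 0 -0.2;-20 -100 -153 0 -0.2;-20 -110 -153 0 -0.2;-20 -110 -153 0 -0.2"
}}

```text
t: 15.85
tool_pos: [0.5709, -0.436, 0.1999]
orientation: [0.081, -3.14, -0.001]
force: [0.3, 1.1, -0.6]
opening: 0.055
gripper_force: 0.0
```

Run:
```python
from h import *
st(); snap('wrist','w2.png')
lm('wrist',['bolt1','plug1','skillet_tip']);axis('wrist','bolt1',.01);axis('wrist','plug1',.01)
rows([[571,-435,100,92,-.2],[571,-435,6,92,-.2]])
```

```text
t 15.85 pos [ 0.5709 -0.436   0.1999] R [[-0.999, -0.051, -0.001], [-0.051, 0.999, 0.0], [0.001, 0.0, -1.0]] F [ 0.3  1.1 -0.6] op 0.055028660780388525 0.0
wrist bolt1 [([566, -433, -1], 0.88), ([402, -395, 5], 0.71)]
wrist plug1 [([473, -454, 1], 0.59)]
wrist skillet_tip [([526, -343, 46], 0.74)]
axis bolt1 conf 0.7 c [ 423. -389.] mid [ 423. -389.] deg -172.5 len 44 px 977 pxc 391.0 29.0
axis bolt1 conf 0.69 c [ 568. -430.] mid [ 572. -430.] deg -176.9 len 89 px 1386 pxc 329.0 201.0
axis bolt1 conf 0.62 c [ 475. -452.] mid [ 479. -452.] deg -177.4 len 65 px 1144 pxc 311.0 91.0
axis plug1 conf 0.68 c [ 475. -452.] mid [ 479. -452.] deg -178.2 len 65 px 1171 pxc 311.0 92.0
axis plug1 conf 0.6 c [ 536. -595.] mid [ 540. -594.] deg -169.7 len 131 px 10502 pxc 147.0 154.0
psi0 93.2 p0 [ 572. -432.  200.]
1 -3 100 1 -0.2; 1 -3 194 1 -0.2
```

{"fn": "play_rows", "kwargs": {
  "increments": "-1 2 50 0 -0.2;-1 2 100 0 -0.2;-1 2 150 0 -0.2;-1 2 180 0 -0.2;-1 2 194 0 -0.2;-1 2 194 0 1;-1 2 194 0 1;-1 2 194 0 1;-1 2 194 0 1;-1 2 194 0 1;-1 2 180 0 1;-1 2 130 0 1;-1 2 80 0 1;-1 2 30 0 1;-1 2 30 0 1",
  "force": 40
}}

```text
t: 17.65
tool_pos: [0.5765, -0.4355, 0.1837]
orientation: [-0.085, 3.128, -0.018]
force: [1.2, -0.9, 1.8]
opening: 0.0006
gripper_force: 0.0
```

Run:
```python
from h import *
st(); snap('wrist','w3.png')
lm('wrist',['bolt1'])
axis('wrist','bolt1',.17)
rows([[521,-190,170,92,1],[521,-190,50,92,1]])
```

```text
t 17.65 pos [ 0.5765 -0.4355  0.1837] R [[-0.998, -0.054, 0.013], [-0.054, 0.998, -0.011], [-0.012, -0.012, -1.0]] F [ 1.2 -0.9  1.8] op 0.0005717094359114434 0.0
wrist bolt1 [([566, -434, -2], 0.63)]
axis bolt1 conf 0.97 c [ 456. -412.] mid [ 457. -412.] deg -171.2 len 16 px 847 pxc 398.0 20.0
axis bolt1 conf 0.64 c [ 526. -433.] mid [ 528. -433.] deg -177.5 len 45 px 1597 pxc 332.0 196.0
psi0 93.1 p0 [ 573. -432.  172.]
39 245 2 1 1; 39 245 122 1 1
```

{"fn": "play_rows", "kwargs": {
  "increments": "2 0 50 0 -0.2;2 0 100 0 -0.2;2 0 140 0 -0.2;2 0 164 0 -0.2;2 0 164 0 -0.2;2 0 164 0 -0.2;2 0 164 0 -0.2"
}}

```text
t: 18.5
tool_pos: [0.5694, -0.4311, 0.0048]
orientation: [0.085, -3.138, -0.003]
force: [-0.3, 0.3, 0.3]
opening: 0.0516
gripper_force: 0.0
```

Run:
```python
from h import *
st(); st(); snap('wrist','w4.png')
lm('wrist',['bolt1'])
axis('wrist','bolt1',.011)
```

```text
t 18.5 pos [ 0.5694 -0.4311  0.0048] R [[-0.999, -0.054, -0.002], [-0.054, 0.999, 0.002], [0.002, 0.002, -1.0]] F [-0.3  0.3  0.3] op 0.051621350933500044 0.0
t 18.5 pos [ 0.5694 -0.4311  0.0048] R [[-0.999, -0.054, -0.002], [-0.054, 0.999, 0.002], [0.002, 0.002, -1.0]] F [-0.3  0.3  0.3] op 0.051621350933500044 0.0
wrist bolt1 [([569, -434, -4], 0.94)]
axis bolt1 conf 0.94 c [ 564. -435.] mid [ 566. -435.] deg -177.7 len 82 px 5434 pxc 321.0 286.0
```

View pics/w4.png

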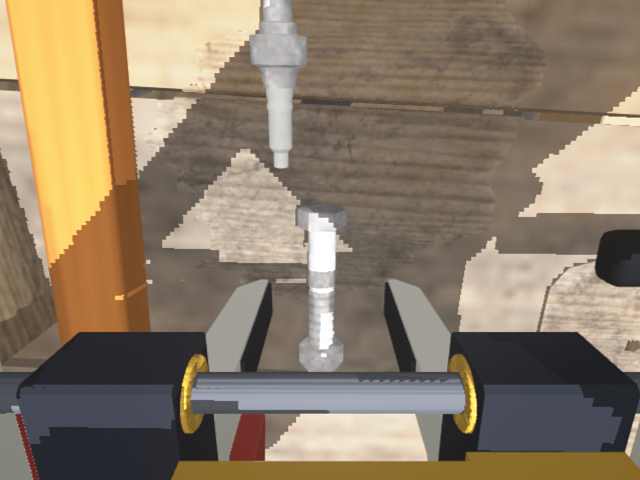

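The bolt is between the open fingers, with its head at (322,215) and its nut at (321,352). I'll close on it and check.

{"fn": "play_rows", "kwargs": {
  "increments": "0 -2 0 0 1;0 -2 0 0 1;0 -2 0 0 1;0 -2 0 0 1;0 -2 0 0 1;0 -2 0 0 1;0 -2 0 0 1;0 -2 0 0 1",
  "force": 40
}}

```text
t: 19.45
tool_pos: [0.5707, -0.4341, 0.0067]
orientation: [-0.085, 3.14, -0.0]
force: [-0.8, 0.5, 0.7]
opening: 0.0107
gripper_force: 40.0
```

{"fn": "play_rows", "kwargs": {
  "increments": "0 -2 -20 0 1;0 -2 -60 0 1;0 -2 -110 0 1;0 -2 -150 0 1;0 -2 -165 0 1;0 -2 -165 0 1;0 -2 -165 0 1"
}}

```text
t: 20.15
tool_pos: [0.5701, -0.4355, 0.1694]
orientation: [0.085, -3.139, -0.003]
force: [-0.5, 0.4, -1.9]
opening: 0.0106
gripper_force: 40.0
```

Run:
```python
from h import *
st(); rows([[521,-190,170,92,1],[521,-190,48,92,1],[521,-190,48,92,.2],[521,-190,170,92,.2]])
```

```text
t 20.15 pos [ 0.5701 -0.4355  0.1694] R [[-0.999, -0.054, -0.002], [-0.054, 0.999, 0.002], [0.002, 0.002, -1.0]] F [-0.5  0.4 -1.9] op 0.010644900123504995 39.989765882492065
psi0 93.1 p0 [ 570. -436.  169.]
36 248 0 1 1; 36 248 122 1 1; 36 248 122 1 0.2; 36 248 0 1 0.2
```

{"fn": "play_rows", "kwargs": {
  "increments": "20 120 0 0 1;36 248 0 0 1;36 248 0 0 1;36 248 0 0 1;36 248 0 0 1;36 248 0 0 1;36 248 0 0 1;36 248 40 0 1;36 248 80 0 1;36 248 110 0 1;36 248 120 0 1;36 248 120 0 1;36 248 120 0 1"
}}

```text
t: 21.45
tool_pos: [0.522, -0.1913, 0.0525]
orientation: [-0.084, 3.14, -0.001]
force: [-0.4, -0.2, 0.0]
opening: 0.0109
gripper_force: 40.0
```

{"fn": "play_rows", "kwargs": {
  "increments": "0 0 -4 0 0.3;0 0 -4 0 0.3;0 0 -4 0 0.3;0 0 -4 0 0.3;0 0 -40 0 0.3;0 0 -80 0 0.3;0 0 -120 0 0.3;0 0 -120 0 0.3;40 -60 -140 -3 -0.2;90 -140 -150 -3 -0.2;132 -198 -150 -3 -0.2;132 -198 -150 -3 -0.2;132 -198 -150 -3 -0.2;132 -198 -150 -3 -0.2;132 -198 -150 -3 -0.2"
}}

```text
t: 22.95
tool_pos: [0.3996, -0.3957, 0.2011]
orientation: [0.163, -3.137, -0.001]
force: [-0.7, 0.4, -1.2]
opening: 0.0558
gripper_force: 0.0
```

Run:
```python
from h import *
st(); snap('wrist','w5.png')
lm('wrist',['bolt1','skillet_tip']);axis('wrist','bolt1',.01)
robot.read_camera('top'); lm('top',['bolt1','plug1','skillet','saucepan_tip'])
```

```text
t 22.95 pos [ 0.3996 -0.3957  0.2011] R [[-0.995, -0.104, -0.0], [-0.104, 0.995, 0.001], [0.0, 0.001, -1.0]] F [-0.7  0.4 -1.2] op 0.05575771809983355 0.0
wrist bolt1 [([406, -396, 0], 0.84)]
wrist skillet_tip [([529, -342, 48], 0.88)]
axis bolt1 conf 0.85 c [ 499. -172.] mid [ 499. -173.] deg 62.4 len 28 px 379 pxc 535.0 321.0
axis bolt1 conf 0.71 c [ 399. -394.] mid [ 402. -393.] deg -173.5 len 91 px 1436 pxc 328.0 202.0
axis bolt1 conf 0.48 c [ 501. -162.] mid [ 509. -203.] deg 101.4 len 273 px 5903 pxc 544.0 323.0
top bolt1 [([523, -194, 30], 0.6), ([402, 175, 2], 0.52)]
top plug1 [([480, -450, 6], 0.47)]
top skillet [([523, -188, 22], 0.67), ([391, 239, -3], 0.35)]
top saucepan_tip [([507, 138, 71], 0.7), ([520, -182, 23], 0.54)]
```

View pics/w5.png

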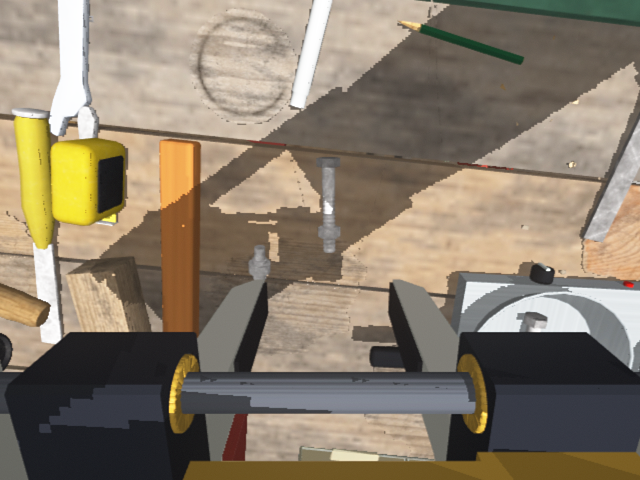

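Bolt 1 is in the skillet (535,321). Bolt 2 is lined up under the tool at (328,205), with nothing disturbed.

{"fn": "play_rows", "kwargs": {
  "increments": "-3 1 50 0 -0.2;-3 1 100 0 -0.2;-3 1 150 0 -0.2;-3 1 180 0 -0.2;-3 1 195 0 -0.2;-3 1 195 0 -0.2;-3 1 195 0 -0.2;-3 1 195 0 1;-3 1 195 0 1;-3 1 195 0 1;-3 1 195 0 1;-3 1 195 0 1;-3 1 195 0 1;-3 1 195 0 1;-3 1 195 0 1;-3 1 195 0 1",
  "force": 40
}}

```text
t: 25.0
tool_pos: [0.4032, -0.394, 0.0067]
orientation: [0.167, -3.137, -0.0]
force: [0.0, -0.3, 2.0]
opening: 0.0106
gripper_force: 40.0
```

{"fn": "play_rows", "kwargs": {
  "increments": "0 0 -30 0 1;0 0 -70 0 1;0 0 -110 0 1;0 0 -160 0 1;-60 90 -165 3 1;-141 215 -165 3 1;-141 215 -165 3 1;-141 215 -165 3 1;-141 215 -165 3 1;-141 215 -165 3 1;-141 215 -165 3 1;-141 215 -165 3 1;-141 215 -130 3 1;-141 215 -90 3 1;-141 215 -60 3 1;-141 215 -48 3 1;-141 215 -48 3 1;-141 215 -48 3 1"
}}

```text
t: 26.8
tool_pos: [0.5211, -0.1664, 0.056]
orientation: [-0.083, 3.139, -0.001]
force: [0.6, -0.9, 0.7]
opening: 0.0108
gripper_force: 40.0
```

{"fn": "play_rows", "kwargs": {
  "increments": "0 0 0 0 0.3;0 0 0 0 0.3;0 0 0 0 0.3;0 0 0 0 0.3;0 0 -40 0 0.3;0 0 -80 0 0.3;0 0 -120 0 0.3;0 0 -120 0 0.3;20 -90 -140 0 -0.2;40 -190 -144 0 -0.2;64 -283 -144 0 -0.2;64 -283 -144 0 -0.2;64 -283 -144 0 -0.2;64 -283 -144 0 -0.2;64 -283 -144 0 -0.2;64 -283 -144 0 -0.2"
}}

```text
t: 28.4
tool_pos: [0.4713, -0.4518, 0.1976]
orientation: [0.082, -3.14, -0.002]
force: [0.2, 0.7, -0.3]
opening: 0.056
gripper_force: 0.0
```

Run:
```python
from h import *
st(); snap('wrist','w6.png')
lm('wrist',['plug1','bolt1']);axis('wrist','plug1',.01)
robot.read_camera('top'); lm('top',['bolt1','plug1','skillet','saucepan_tip'])
```

```text
t 28.4 pos [ 0.4713 -0.4518  0.1976] R [[-0.999, -0.052, -0.001], [-0.052, 0.999, 0.001], [0.001, 0.001, -1.0]] F [ 0.2  0.7 -0.3] op 0.05596280182261809 0.0
wrist plug1 [([475, -451, 2], 0.86)]
wrist bolt1 [([517, -192, 27], 0.97), ([523, -170, 33], 0.72)]
axis plug1 conf 0.87 c [ 475. -453.] mid [ 479. -453.] deg -178.0 len 63 px 883 pxc 323.0 207.0
top bolt1 [([401, 174, 1], 0.75), ([525, -191, 27], 0.74), ([520, -169, 29], 0.45)]
top plug1 []
top skillet [([392, 239, -3], 0.67), ([520, -183, 24], 0.6), ([529, -304, 46], 0.39)]
top saucepan_tip [([507, 137, 73], 0.57)]
```

View pics/w6.png

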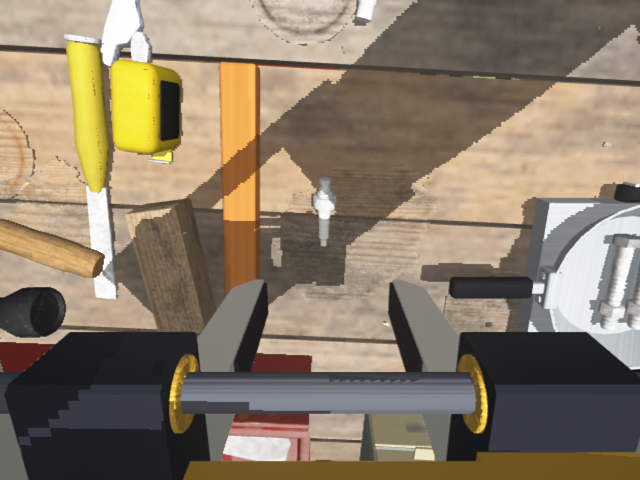

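Both bolts lie in the skillet (620,280). The plug's hex part is towards the robot at (323,200).

{"fn": "play_rows", "kwargs": {
  "increments": "3 -1 50 0 -0.2;3 -1 100 0 -0.2;3 -1 150 0 -0.2;3 -1 180 0 -0.2;3 -1 193 0 -0.2;3 -1 193 0 -0.2;3 -1 193 0 -0.2;3 -1 193 0 1;3 -1 193 0 1;3 -1 193 0 1;3 -1 193 0 1;3 -1 193 0 1;3 -1 193 0 1;3 -1 193 0 1;3 -1 193 0 1",
  "force": 40
}}

```text
t: 30.35
tool_pos: [0.469, -0.4525, 0.0058]
orientation: [-0.085, 3.14, -0.0]
force: [0.5, -0.2, 1.6]
opening: 0.0195
gripper_force: 40.0
```

{"fn": "play_rows", "kwargs": {
  "increments": "0 0 -30 0 1;0 0 -70 0 1;0 0 -110 0 1;0 0 -160 0 1;-10 60 -185 0 1;-30 160 -185 0 1;-63 438 -185 0 1;-63 438 -185 0 1;-63 438 -185 0 1;-63 438 -185 0 1;-63 438 -185 0 1;-63 438 -185 0 1;-63 438 -185 0 1;-63 438 -185 0 1;-63 438 -185 0 1;-63 438 -185 0 1;-63 438 -185 0 1;-63 438 -185 0 1"
}}

```text
t: 32.15
tool_pos: [0.5082, -0.0129, 0.1905]
orientation: [0.082, -3.14, 0.0]
force: [-0.0, -1.1, -0.8]
opening: 0.0194
gripper_force: 40.0
```

{"fn": "play_rows", "kwargs": {
  "increments": "0 0 50 0 1;0 0 100 0 1;0 0 130 0 1;0 0 133 0 1;0 0 133 0 1;0 0 133 0 0.2;0 0 133 0 0.2;0 0 133 0 0.2;0 0 133 0 0.2;0 0 90 0 0.2;0 0 50 0 0.2;0 0 0 0 0.2;0 0 0 0 0.2;95 195 -10 -7 -0.2;95 195 -10 -7 -0.2;95 195 -10 -7 -0.2;95 195 -10 -7 -0.2;95 195 -10 -7 -0.2;95 195 -10 -7 -0.2;95 195 -10 -7 -0.2"
}}

```text
t: 34.15
tool_pos: [0.403, 0.1779, 0.2007]
orientation: [-0.279, 3.129, -0.001]
force: [0.8, 0.3, 0.1]
opening: 0.056
gripper_force: 0.0
```

Run:
```python
from h import *
st(); snap('wrist','w7.png')
lm('wrist',['plug1','bolt1','saucepan','saucepan_tip']);axis('wrist','bolt1',.01)
robot.read_camera('top'); lm('top',['bolt1','plug1','saucepan','skillet'])
```

```text
t 34.15 pos [0.403  0.1779 0.2007] R [[-0.984, -0.177, 0.001], [-0.177, 0.984, -0.0], [-0.001, -0.0, -1.0]] F [0.8 0.3 0.1] op 0.056048452357215665 0.0
wrist plug1 [([513, -11, 29], 0.73)]
wrist bolt1 [([405, 176, 6], 0.65)]
wrist saucepan [([516, -12, 24], 0.57)]
wrist saucepan_tip []
axis bolt1 conf 0.19 c [531. -45.] mid [531. -43.] deg 111.8 len 201 px 15855 pxc 85.0 291.0
top bolt1 [([524, -192, 31], 0.69), ([509, 98, 75], 0.61), ([405, 175, 2], 0.58), ([522, -168, 34], 0.56)]
top plug1 [([522, -12, 33], 0.66), ([527, -305, 47], 0.53), ([513, 136, 73], 0.26), ([524, -187, 21], 0.25)]
top saucepan [([514, -8, 19], 0.82)]
top skillet [([520, -187, 23], 0.74)]
```

View pics/w7.png

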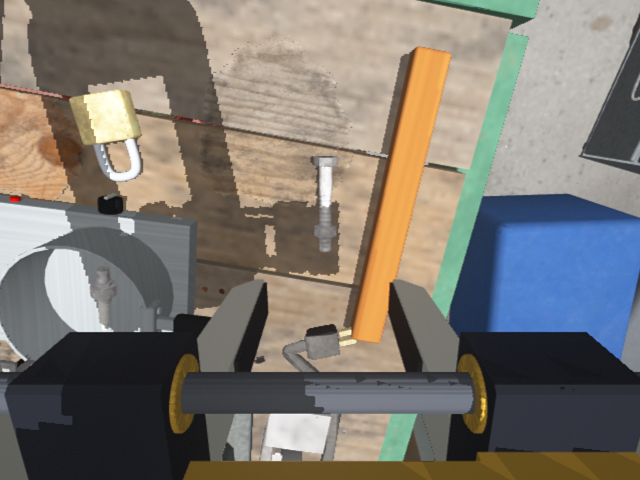

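The plug is in the saucepan (105,290). Bolt 3 is under the tool at (325,205), lined up.

{"fn": "play_rows", "kwargs": {
  "increments": "-2 0 50 0 -0.2;-2 0 100 0 -0.2;-2 0 150 0 -0.2;-2 0 180 0 -0.2;-2 0 195 0 -0.2;-2 0 195 0 -0.2;-2 0 195 0 -0.2;-2 0 195 0 1;-2 0 195 0 1;-2 0 195 0 1;-2 0 195 0 1;-2 0 195 0 1;-2 0 195 0 1;-2 0 195 0 1;-2 0 195 0 1;-2 0 195 0 1",
  "force": 40
}}

```text
t: 36.3
tool_pos: [0.4048, 0.1783, 0.0057]
orientation: [-0.276, 3.129, 0.0]
force: [-0.0, -1.0, 2.1]
opening: 0.0103
gripper_force: 40.0
```

{"fn": "play_rows", "kwargs": {
  "increments": "0 0 -30 0 1;0 0 -70 0 1;0 0 -110 0 1;0 0 -160 0 1;0 -10 -180 0 1;-15 -110 -180 7 1;-45 -405 -180 7 1;-45 -405 -180 7 1;-45 -405 -180 7 1;-45 -405 -180 7 1;-45 -405 -180 7 1;-45 -405 -180 7 1;-45 -405 -180 7 1;-45 -405 -180 7 1;-45 -405 -180 7 1;-45 -405 -180 7 1;-45 -405 -180 7 1"
}}

```text
t: 38.0
tool_pos: [0.52, -0.2111, 0.1857]
orientation: [0.087, -3.14, -0.0]
force: [0.1, 0.9, 0.1]
opening: 0.0104
gripper_force: 40.0
```

{"fn": "play_rows", "kwargs": {
  "increments": "0 -1 50 0 1;0 -1 100 0 1;0 -1 126 0 1;0 -1 130 0 1;0 -1 130 0 1;0 -1 130 0 0.4;0 -1 130 0 0.4;0 -1 130 0 0.4;0 -1 130 0 0.4;0 -1 90 0 0.4;0 -1 50 0 0.4;0 -1 0 0 0.4;0 0 -50 0 0.4;60 60 -100 0 0.4;100 80 -120 0 0.4;100 80 -120 0 0.4;100 80 -120 0 0.4"
}}

```text
t: 39.7
tool_pos: [0.4151, -0.137, 0.3112]
orientation: [-0.086, 3.132, -0.006]
force: [0.9, -0.5, 0.9]
opening: 0.0282
gripper_force: 0.0
```

Run:
```python
from h import *
st(); snap('wrist','w8.png'); snap('scene','sc8.png')
lm('scene',['bolt1','plug1','saucepan_tip','skillet_tip','padlock','wood_block'])
robot.read_camera('top'); lm('top',['bolt1','plug1','saucepan_tip','skillet_tip'])
```

```text
t 39.7 pos [ 0.4151 -0.137   0.3112] R [[-0.998, -0.055, 0.008], [-0.055, 0.998, -0.003], [-0.008, -0.004, -1.0]] F [ 0.9 -0.5  0.9] op 0.028215417842935606 0.0
scene bolt1 [([519, -198, 29], 0.67), ([519, -216, 30], 0.58), ([524, -168, 33], 0.53)]
scene plug1 []
scene saucepan_tip [([505, 138, 77], 0.59)]
scene skillet_tip [([529, -342, 50], 0.96), ([396, 242, 3], 0.61), ([525, -301, 55], 0.25)]
scene padlock [([376, -19, 0], 0.78), ([508, 100, 77], 0.66)]
scene wood_block [([535, -592, 2], 0.57)]
top bolt1 [([525, -194, 28], 0.59), ([520, -216, 31], 0.49)]
top plug1 []
top saucepan_tip [([511, 140, 72], 0.94)]
top skillet_tip [([526, -342, 47], 0.8)]
```

View pics/sc8.png

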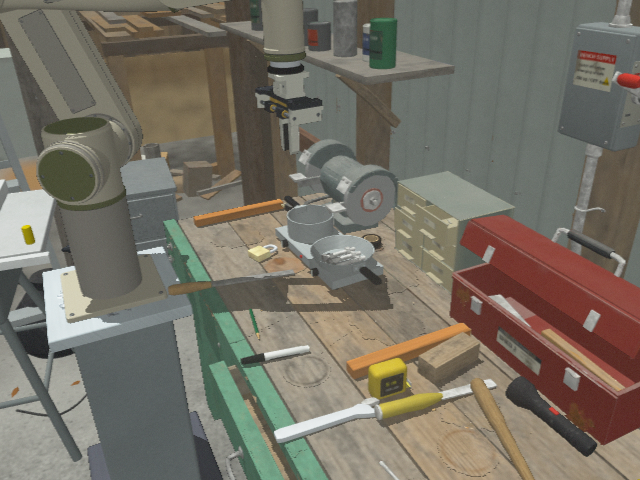

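View pics/w8.png

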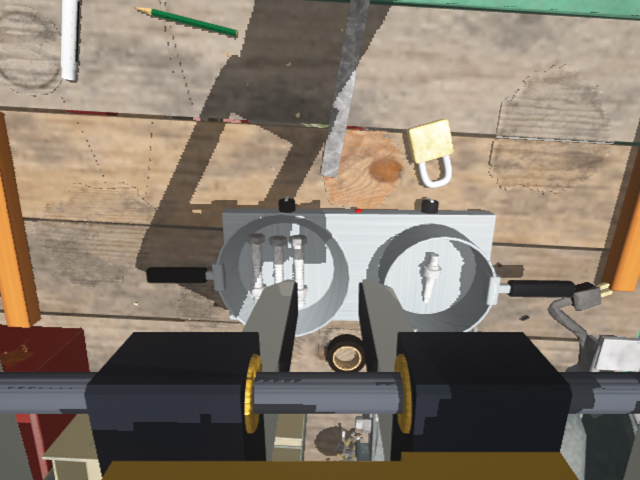

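{"fn": "play_rows", "kwargs": {
  "increments": "0 150 -50 0 0;0 250 -50 0 0;0 300 -50 0 0;0 300 -50 0 0;0 300 -50 0 0;0 300 -50 0 0;0 300 -50 0 0;0 300 -50 0 0"
}}

```text
t: 41.15
tool_pos: [0.3994, 0.1628, 0.3557]
orientation: [0.091, -3.14, 0.0]
force: [-0.8, 0.4, 0.0]
opening: 0.0464
gripper_force: 0.0
```

Run:
```python
from h import *
im=snap('top','top9.png'); cv2.imwrite('pics/top9c.png',cv2.resize(im[130:330,140:480],None,fx=2.3,fy=2.3,interpolation=cv2.INTER_CUBIC))
lm('top',['plug1','bolt1'])
```

```text
top plug1 [([490, -529, -1], 0.63), ([523, -12, 30], 0.59)]
top bolt1 [([525, -197, 30], 0.74), ([520, -166, 32], 0.55), ([523, -216, 28], 0.45), ([512, 100, 79], 0.38)]
```

View pics/top9c.png

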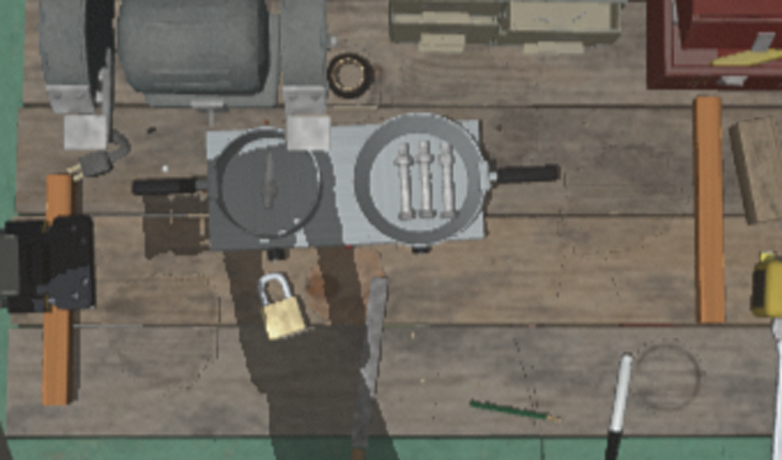

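Three bolts lie in the skillet (425,180) and the plug in the saucepan (270,180). Both handles run along the hotplate pointing outward, and no parts are left on the bench.

```bash
python3 -c "
from plant import robot
print(robot.close_job())"
```

```text
the job is handed in; nothing more can be done
None
```

The job is handed in at about 41 s: both handles were swung in first and lie along the hotplate pointing outward, then the three bolts went into the skillet and the one spark plug present into the saucepan, with no pan tipped and the padlock and wood block not moved.

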